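Set hard-faced parts in their cooling nests

TASK

The four freshly hard-faced steel parts on the welding bench (sleeve, pinion gear, hexagon nut, oblong wear bar) have to cool in the low aluminium nests made for them: put each one upright into the nest of its own shape and size, resting flat on the nest's floor inside the rim. Lower the parts into place rather than dropping them, as the new facing chips. Leave the powder bottle and the brush where they are.

Things in the scene. Friction and masses are not known exactly. Their poses are not given: they have to be found in the camera images.
- sleeve: Bare steel sleeve, the larger of the two round parts to be moved: plain smooth ring 62 mm outside diameter, 42 mm bore, 44 mm tall, 0.44 to 0.72 kg. Origin: centre of its underside; z up. Loose, bright bare metal, stands upright on the bench at any yaw.
- gear: Bare steel pinion gear, the smaller of the two: toothed, 46 mm outside diameter, toothed body 28 mm tall with a 28 mm diameter hub on top of it to 34 mm; grips like a plain 46 mm cylinder at any yaw; 0.25 to 0.45 kg. Origin: centre of its underside; z up. Loose, bright bare metal, stands upright on the bench at any yaw.
- hexnut: Bare steel hexagon nut, 46 mm across flats (53 mm across corners), open bore about 26 mm, 38 mm tall, 0.3 to 0.5 kg. One pair of flats faces along its y axis, the others every 60 degrees. Origin: centre of its underside; z up. Loose, bright bare metal, stands upright on the bench at any yaw.
- wearbar: Bare steel wear bar, an oblong block 84 mm long (its x) by 30 mm wide (its y) by 34 mm tall, two dark bolt holes drawn in the top, 0.5 to 0.85 kg. Origin: centre of its underside; z up. Loose, bright bare metal, stands upright on the bench at any yaw.
- nest_sleeve: Large round nest for the sleeve: pocket 78 mm diameter, 92 mm outside; 4 mm thick dark floor, 7 mm wide rim of bare aluminium standing to 12 mm above the bench (pocket 8 mm deep); fixed to the bench. Origin: centre of its underside, on the bench top; z up.
- nest_gear: Small round nest for the gear: pocket 60 mm diameter, 74 mm outside; 4 mm thick dark floor, 7 mm wide rim of bare aluminium standing to 12 mm above the bench (pocket 8 mm deep); fixed to the bench. Origin: centre of its underside, on the bench top; z up.
- nest_hex: Six-sided nest for the hexagon nut: pocket 60 mm across flats, 74 mm outside across flats, so the nut fits at any yaw; 4 mm thick dark floor, 7 mm wide rim of bare aluminium standing to 12 mm above the bench (pocket 8 mm deep); fixed to the bench. Origin: centre of its underside, on the bench top; z up.
- nest_bar: Oblong nest for the wear bar: pocket 100 mm (its x) by 46 mm (its y), 114 by 60 mm outside; the bar lies along it, either way round; 4 mm thick dark floor, 7 mm wide rim of bare aluminium standing to 12 mm above the bench (pocket 8 mm deep); fixed to the bench. Origin: centre of its underside, on the bench top; z up.
- powder_bottle: White closed powder bottle, 68 mm diameter, 150 mm tall, standing at the right edge of the work (y below -0.4); leave it alone. Origin: centre of its underside.
- brush: hand brush (about 200 mm long, 42 mm wide, 20 mm high) lying roughly along x at the left edge of the work (y above 0.4); leave it alone. Origin: underneath it, about its middle.
Not all that is in view belongs to the job. What is shaped like the hexnut but purple or turquoise is not meant.

How it is judged:
By the outcome, as a careful person would: the job done as asked, in the order asked, and still so for the second after the job is handed in, with the robot touching nothing.
It also fails if it takes over 106 s, if anything falls off the work surface, if the arm or the gripper's body presses on something with over 40 N, if the wrist force passes 120 N, or if a joint passes its speed limit or range.

ROBOT

A 7-joint arm with a two-finger parallel gripper is mounted at the origin on the work surface. World frame = base frame: x ahead of the robot, y to its left, z up, the work surface at z = 0. Lengths are in mm, angles in rad, forces in N, time in s.
With the tool pointing down it reaches from about 425 to 825 mm from the base axis. Payload 3.6 kg.
Tool frame: the origin (TCP) lies at the very end of the fingers, on their centre line; the grasp point (between the pads) lies 19 mm behind it; z points along the fingers, y is the line along which they close (so a half turn about z gives the same grasp; the last joint's range is limited). The gripper opens to 85 mm and grips with 20 to 120 N. Pads are 22 mm wide; open, the fingers measure 114 mm over their backs; the gripper's body (76 mm by 85 mm) begins 54 mm behind the grasp point. The pads swing forward as they close: fully open they stand 13 mm farther back than shut.
Start: joints at [1.153, 0.615, -0.013, 1.423, 0.008, 1.103, -0.04], TCP at [248.213, -600.711, 231.297] pointing down, gripper open.
Joint ranges: [-3.12, 3.12], [-0.3, 2.06], [-1.34, 1.32], [0.26, 2.42], [-1.36, 4.5], [0.01, 1.98], [-2.84, 2.84]. Speed limits (rad/s): [2.79, 2.79, 3.14, 3.14, 3.14, 3.14, 3.14].

INTERFACE

Orientations are given as [roll, pitch, yaw] about the fixed x, y, z axes, in that order (R = Rz(yaw) Ry(pitch) Rx(roll)).
In Python, from cell import ctrl, camera, calibration gives the robot as it stands. The module is installed in compiled form; this text tells all that it offers.
- The arm moves only by the shell command python3 -m inch 'ROWS' [FORCE]. ROWS is JSON, a list of rows, each a list of 7 numbers: the shift along the world's x, y, z in mm, then the turn, a rotation vector about the world's x, y, z in degrees, then the finger opening in mm, from 0 to 85.4. In form: [[tx, ty, tz, ax, ay, az, hand], ...]. A call has 1 to 20 rows; each row shifts and turns the commanded pose from where the row before left it; what a row does not reach is not made up. A row lasts 1/10 s, in which the tool goes at most 50 mm and 8.59 degrees, less where a joint would pass 70% of its speed; a pose out of reach is approached as far as the arm can. A call with a gripper value outside its range is refused whole. The fingers move at their own pace and stop on an object; FORCE is the grip in N (left out, the last holds). Time passes only in rows, so rows that do not move let the fingers close. It gives the time, the measured TCP pose, the force, the opening and the grip force at its end, in the units of the state.
- ctrl.get_state(): the state, without advancing time (a new reading comes with each control period).
- camera(name): name is "scene" or "top" or "wrist"; returns the picture (400x640x3 uint8, red, green, blue); there is no depth.
- calibration(name): a dict with "fx", "fy", "cx", "cy" (pixels), "k1" (the pictures are not rectified: a ray, as slopes to the right and down, at radius r is drawn at 1 + k1 r^2 times it, then the intrinsics apply), "R" (3x3) and "t" (3): a world point X has camera coordinates R X + t. Camera axes: x right, y down, z forward; pixel columns grow to the right and rows downward; lengths in mm; the calibration is good to about 2 mm. A picture is of the moment at which its call begins: read the wrist's pose just before it. calibration takes no time and is no camera call; for the wrist camera it gives the pose at the moment of the call.
- ctrl.hand_in(): hands the job in; it is judged then, once.
The state is a dict: "time": time; "joint_pos": joint angles; "qd": joint speeds; "joint_torque": joint torques, N m; "eef_pos": TCP position; "eef_rot": TCP orientation; "wrist_force": force on the tool from outside, world axes, zero at the start; "wrist_torque": the same for the moment, N m; "opening": finger opening in mm; "grasp_force": force on a finger pad.
Only numpy, scipy, OpenCV 4.12 (cv2) and the standard library are available. Lean on these libraries where they do the work, as an engineer would, in place of code of your own. Each camera call takes 0.05 s, during which the arm holds its last target. There are 200 camera calls.

## Working session

There is one attempt and no reset: what is moved stays moved. The work goes in short steps, Python scripts to look and compute and a shell command to move; the robot and the scene stay as the last step left them, time stands still between calls to the robot, and variables do not carry over. Pictures are saved under pics/ and viewed, at most 14 in all, crops included, and the job is handed in when it is done.

```bash
mkdir -p pics; ls
python3 - <<'E'
from cell import ctrl, camera, calibration
import cv2
s=ctrl.get_state(); print(s)
for n in ("top","scene"):
    print(n,calibration(n)); im=camera(n); cv2.imwrite(f"pics/{n}0.png",im[:,:,::-1])
E
```

```text
pics
{'time': 0.0, 'joint_pos': array([ 1.15246685,  0.61593705, -0.01262358,  1.42491663,  0.00810572,
        1.10340884, -0.04040723]), 'qd': array([-9.04399674e-04,  1.13557337e-06, -9.16036877e-04,  7.10785997e-04,
        4.63247152e-05,  5.55743751e-04, -2.60769484e-04]), 'joint_torque': array([-5.81644163e-04, -4.69216955e+01,  2.58849543e-01, -1.71034741e+01,
        9.90213506e-03,  9.57780954e-03,  4.83745737e-06]), 'eef_pos': array([ 247.93593386, -600.01635938,  230.12068837]), 'eef_rot': array([-3.13897334e+00,  3.97935178e-05,  3.91897434e-01]), 'wrist_force': array([0.6335873 , 0.50009914, 0.25281398]), 'wrist_torque': array([-0.00572848, -0.01443506,  0.00078171]), 'grasp_force': 0.0, 'opening': 85.15934517150698}
top {'fx': 453.70261575196423, 'fy': 453.70261575196423, 'cx': 322.74502022116957, 'cy': 202.46783254044158, 'k1': -0.1096721812967573, 'R': array([[ 0.00813213, -0.99982859, -0.01663336],
       [-0.99181782, -0.00594548, -0.12752276],
       [ 0.12740201,  0.01753429, -0.99169616]]), 't': array([  25.37312857,  566.74588226, 1276.43827465])}
scene {'fx': 382.0697800904525, 'fy': 382.0697800904525, 'cx': 318.08339501608594, 'cy': 203.66373704232075, 'k1': -0.06844753199131541, 'R': array([[ 0.5142925 ,  0.8576137 ,  0.00140513],
       [ 0.71060981, -0.42521901, -0.56055552],
       [-0.4801426 ,  0.289288  , -0.82811565]]), 't': array([-338.73648222, -393.76026086, 1496.13766741])}
```

View pics/top0.png

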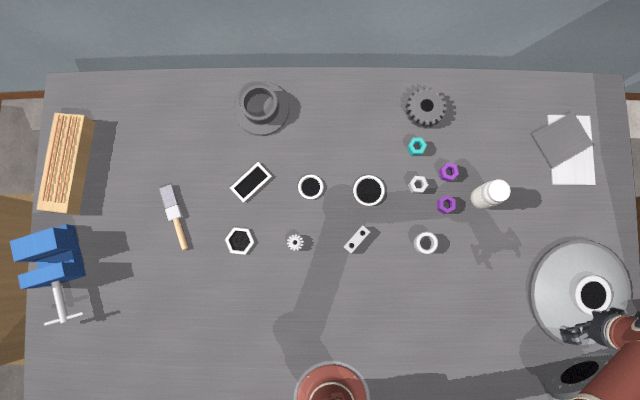

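View pics/scene0.png

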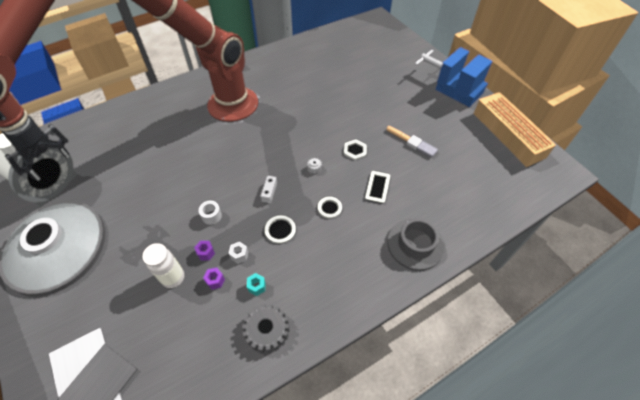

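The top view shows sleeve (426,243), white hexnut (418,184), wear bar (357,239) and gear (295,242). The nests are large round (369,190), small round (311,187), oblong (251,182) and hexagonal (239,241). The nut candidates are bare (418,184), purple (449,171) and (446,204), and turquoise (417,146). The bare-metal one fits; I'll confirm it in a crop while measuring.

```bash
cat > h.py <<'E'
import numpy as np, cv2
from cell import ctrl, camera, calibration
def ray(uv,c,z):
    "pixels -> world points on plane z"
    uv=np.asarray(uv,float).reshape(-1,2)
    d=(uv-[c['cx'],c['cy']])/[c['fx'],c['fy']]
    p=d.copy()
    for _ in range(20): p=d/(1+c['k1']*(p**2).sum(1,keepdims=True))
    D=np.c_[p,np.ones(len(p))]@c['R']; o=-c['R'].T@c['t']
    return o+D*((z-o[2])/D[:,2])[:,None]
def pix(X,c):
    q=np.atleast_2d(X)@c['R'].T+c['t']; p=q[:,:2]/q[:,2:]
    return p*(1+c['k1']*(p**2).sum(1,keepdims=True))*[c['fx'],c['fy']]+[c['cx'],c['cy']]
def blobs(im,thr=170,amin=40,amax=9e9):
    hsv=cv2.cvtColor(im,cv2.COLOR_RGB2HSV)
    m=((hsv[...,2]>thr)&(hsv[...,1]<50)).astype(np.uint8)
    cs,_=cv2.findContours(m,cv2.RETR_EXTERNAL,cv2.CHAIN_APPROX_NONE)
    return [c for c in cs if amin<cv2.contourArea(cv2.convexHull(c))<amax]
E
python3 - <<'E'
from h import *
c=calibration('top'); print('cam',-c['R'].T@c['t'])
im=cv2.imread('pics/top0.png')[:,:,::-1].copy()
for k in blobs(im,150,60,3000):
    (u,v),r=cv2.minEnclosingCircle(k)
    if not(150<v<260 and 200<u<450): continue
    for z in (12,38):
        p=ray(k.reshape(-1,2),c,z)[:,:2].astype(np.float32)
        (x,y),(w,h),a=cv2.minAreaRect(p)
        print(round(u),round(v),'z',z,'rect',np.round([x,y,w,h,a],1))
cv2.imwrite('pics/crop1.png',cv2.resize(im[130:260,215:470],None,fx=3,fy=3,interpolation=cv2.INTER_CUBIC)[:,:,::-1])
print(np.round(ray([[449,171],[446,204],[417,146]],c,38)))
E
```

```text
cam [ 399.28153293    6.35691289 1338.53397671]
294 242 z 12 rect [452.8 111.4  47.3  47.   72.2]
294 242 z 38 rect [451.7 109.4  46.4  46.1  72.2]
425 243 z 12 rect [ 4.536e+02 -2.716e+02  6.130e+01  6.820e+01  1.000e-01]
425 243 z 38 rect [ 4.525e+02 -2.662e+02  6.010e+01  6.690e+01  1.000e-01]
239 241 z 12 rect [455.8 276.4  87.2  77.8  83.7]
239 241 z 38 rect [454.7 271.1  85.5  76.3  83.7]
356 239 z 12 rect [463.1 -69.2  31.   86.3  48.8]
356 239 z 38 rect [461.9 -67.8  30.4  84.6  48.8]
418 184 z 12 rect [ 629.4 -252.    49.9   60.2    5.2]
418 184 z 38 rect [ 624.9 -246.9   48.9   59.     5.2]
368 190 z 12 rect [ 6.079e+02 -1.053e+02  8.980e+01  9.200e+01  3.000e-01]
368 190 z 38 rect [ 6.038e+02 -1.031e+02  8.800e+01  9.020e+01  3.000e-01]
310 186 z 12 rect [6.188e+02 6.660e+01 7.210e+01 7.430e+01 3.000e-01]
310 186 z 38 rect [6.145e+02 6.540e+01 7.070e+01 7.280e+01 3.000e-01]
250 182 z 12 rect [631.4 247.   64.  118.5  43.7]
250 182 z 38 rect [626.8 242.3  62.7 116.2  43.7]
[[ 662. -340.   38.]
 [ 564. -328.   38.]
 [ 736. -247.   38.]]
```

View pics/crop1.png

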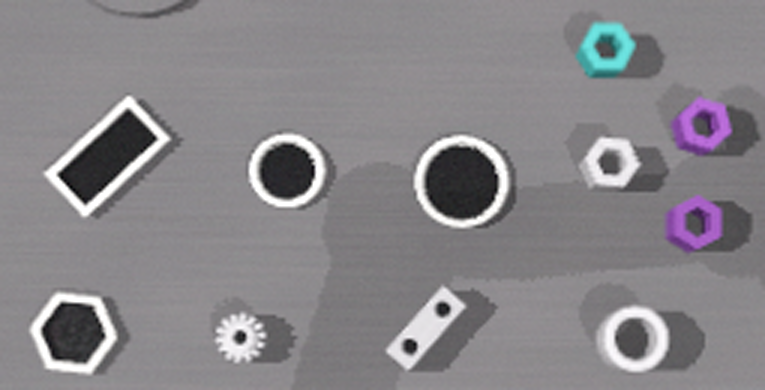

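The sizes agree: sleeve 62, gear 46, bar 30x85, nests 92/74/78x87/60x115. The crop confirms the bare nut at (611,163), with the purple and turquoise ones separate. I'm moving above the sleeve.

```bash
python3 -m inch '[[17,28,-3,0,0,0,85],[17,28,-3,0,0,0,85],[17,28,-3,0,0,0,85],[17,28,-3,0,0,0,85],[17,28,-3,0,0,0,85],[17,28,-3,0,0,0,85],[17,28,-3,0,0,0,85],[17,28,-3,0,0,0,85],[17,28,-3,0,0,0,85],[17,28,-3,0,0,0,85],[17,28,-3,0,0,0,85],[17,25,-3,0,0,0,85],[0,0,0,0,0,0,85],[0,0,0,0,0,0,85]]' 60
python3 - <<'E'
from h import *
s=ctrl.get_state(); c=calibration('wrist'); im=camera('wrist'); cv2.imwrite('pics/w1.png',im[:,:,::-1]); np.save('w1.npy',c,allow_pickle=True)
print(s['eef_pos'],s['eef_rot'],-c['R'].T@c['t'],c['R'])
print(pix([[452,-267,44]],c))
for k in blobs(im,150,300):
    p=ray(k.reshape(-1,2),c,44)[:,:2].astype(np.float32); print(cv2.minAreaRect(p),cv2.minEnclosingCircle(k))
E
```

```text
time: 1.5
eef_pos: [452.1, -267.2, 194.9]
eef_rot: [-3.141, 0.001, 0.394]
wrist_force: [-0.6, -0.7, 0.6]
opening: 85.1
grasp_force: 0.0
[ 452.12279547 -267.22462483  194.93677068] [-3.14095029e+00  9.15904139e-04  3.93678638e-01] [ 513.49423795 -241.18101234  337.5532775 ] [[ 0.38351665 -0.92353266 -0.00154972]
 [-0.88994032 -0.37001413  0.2666379 ]
 [-0.24682223 -0.10088092 -0.96379553]]
[[322.64931169 190.8009144 ]]
((449.4812316894531, -268.8013610839844), (61.00433349609375, 61.04523849487305), 85.27449035644531) ((322.6481628417969, 191.8765411376953), 35.96221923828125)
((577.8216552734375, -452.75164794921875), (87.73307800292969, 114.83540344238281), 28.742345809936523) ((586.531982421875, 132.5), 72.8227767944336)
((461.0791015625, -75.37996673583984), (28.415788650512695, 80.6567153930664), 48.59026336669922) ((112.89888000488281, 93.4606704711914), 48.839637756347656)
((601.8269653320312, -256.2535400390625), (15.517354011535645, 47.00605392456055), 22.8267879486084) ((384.5, 3.5), 30.70026206970215)
```

View pics/w1.png

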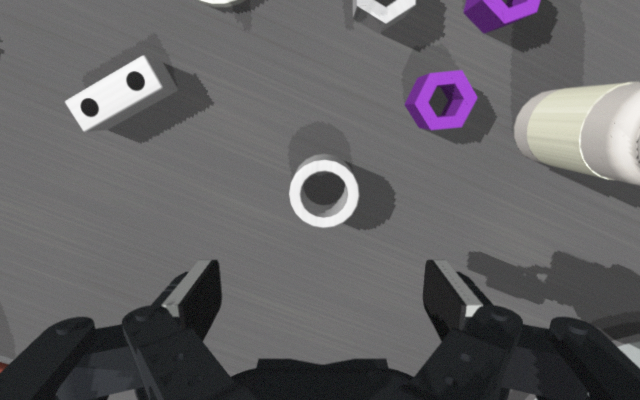

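The wrist view shows the sleeve ring at (323,192). Cast to z=44 it lands within 2.5 mm of the top-view estimate. I'm using the mean, (451,-268), and descending to grip.

```bash
python3 -m inch '[[-1,-1,-30,0,0,0,85],[0,0,-35,0,0,0,85],[0,0,-35,0,0,0,85],[0,0,-30,0,0,0,85],[0,0,-25,0,0,0,85],[0,0,-17,0,0,0,85],[0,0,-9,0,0,0,85],[0,0,-3,0,0,0,85],[0,0,0,0,0,0,85],[0,0,0,0,0,0,50],[0,0,0,0,0,0,50],[0,0,0,0,0,0,50],[0,0,0,0,0,0,50],[0,0,0,0,0,0,50],[0,0,0,0,0,0,50]]' 60
```

```text
time: 3.05
eef_pos: [451.8, -269.1, 12.7]
eef_rot: [3.14, -0.001, 0.391]
wrist_force: [-0.8, 0.2, 6.2]
opening: 59.5
grasp_force: 66.5
```

```bash
python3 -m inch '[[0,0,10,0,0,0,50],[0,0,25,0,0,0,50],[0,0,30,0,0,0,50],[10,10,15,0,0,0,50],[20,20,0,0,0,0,50],[24,25,0,0,0,0,50],[25,26,0,0,0,0,50],[25,26,0,0,0,0,50],[25,26,0,0,0,0,50],[18,20,0,0,0,0,50],[10,10,0,0,0,0,50],[0,0,0,0,0,0,50],[0,0,0,0,0,0,50]]'
python3 - <<'E'
from h import *
s=ctrl.get_state(); c=calibration('wrist'); im=camera('wrist'); cv2.imwrite('pics/w2.png',im[:,:,::-1])
print(s['eef_pos'],s['wrist_force'],s['opening'])
for k in blobs(im,150,300):
    for z in(12,132):
        p=ray(k.reshape(-1,2),c,z)[:,:2].astype(np.float32); print(z,np.round(np.hstack(map(np.ravel,cv2.minAreaRect(p))),1),np.round(cv2.minEnclosingCircle(k)[0]))
E
```

```text
time: 4.35
eef_pos: [606.4, -107.5, 90.8]
eef_rot: [3.141, 0.003, 0.39]
wrist_force: [0.0, -1.3, -5.6]
opening: 59.3
grasp_force: 66.9
[ 606.40053096 -107.54719638   90.84505782] [ 0.03527856 -1.28231564 -5.59356955] 59.31714687421145Traceback (most recent call last):
  File "<stdin>", line 6, in <module>
    return _arrays_for_stack_dispatcher(tup)
    raise TypeError('arrays to stack must be passed as a "sequence" type '
                    'such as list or tuple.')
TypeError: arrays to stack must be passed as a "sequence" type such as list or tuple.
```

View pics/w2.png

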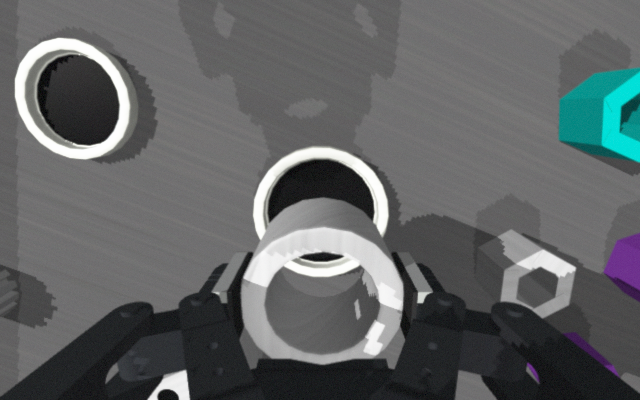

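The wrist view shows the sleeve held upright at (323,300) above its nest (rim spans columns 253–389, top row 147). The small nest is at (76,98) and the nut at (538,285). I'm casting rim points to confirm.

Run:
```python
from h import *
from scipy.optimize import least_squares
c=calibration('wrist'); im=cv2.imread('pics/w2.png')[:,:,::-1].copy()
def circ(P,r): return np.round(least_squares(lambda q:np.hypot(*(P-q[:2]).T)-q[2],[*P.mean(0),r]).x,1)
for z,r,uv in ((12,46,[[253,210],[389,207],[320,147],[275,165],[367,165]]),):
    print(circ(ray(uv,c,z)[:,:2],r))
for k in blobs(im,150,300):
    if cv2.minEnclosingCircle(k)[0][0]<150:
        p=ray(k.reshape(-1,2),c,12)[:,:2].astype(np.float32); print(cv2.minAreaRect(p),cv2.minEnclosingCircle(k)[0])
```

```text
[ 604.3 -107.9   46. ]
((615.0767211914062, 65.41075134277344), (73.24154663085938, 72.69255065917969), 14.065535545349121) (71.5, 98.5)
```

```bash
python3 -m inch '[[0,1,-18,0,0,0,50],[0,0,-20,0,0,0,50],[0,0,-16,0,0,0,50],[0,0,-10,0,0,0,50],[0,0,-5,0,0,0,50],[0,0,-2,0,0,0,50],[0,0,-2,0,0,0,50],[0,0,-1,0,0,0,50],[0,0,0,0,0,0,50]]'
```

```text
time: 5.3
eef_pos: [608.5, -104.7, 17.7]
eef_rot: [3.141, -0.001, 0.392]
wrist_force: [-0.8, 0.5, -5.3]
opening: 59.8
grasp_force: 66.8
```

```bash
python3 -m inch '[[0,0,-0.5,0,0,0,50],[0,0,-0.5,0,0,0,50],[0,0,0,0,0,0,50]]'
```

```text
time: 5.6
eef_pos: [608.5, -104.7, 16.8]
eef_rot: [3.141, -0.001, 0.392]
wrist_force: [-0.5, 0.3, -2.0]
opening: 59.7
grasp_force: 67.1
```

```bash
python3 -m inch '[[0,0,-0.5,0,0,0,50],[0,0,-0.3,0,0,0,50],[0,0,0,0,0,0,50]]'
```

```text
time: 5.9
eef_pos: [608.4, -104.7, 16.7]
eef_rot: [3.141, -0.001, 0.392]
wrist_force: [-2.7, 1.3, 4.9]
opening: 59.4
grasp_force: 68.1
```

```bash
python3 -m inch '[[0,0,0,0,0,0,66],[0,0,0,0,0,0,75],[0,0,0,0,0,0,85],[0,0,0,0,0,0,85],[0,0,8,0,0,0,85],[0,0,20,0,0,0,85],[0,0,35,0,0,0,85],[0,0,40,0,0,0,85],[-10,15,20,0,0,0,85],[-20,27,10,0,0,0,85],[-22,30,0,0,0,0,85],[-22,30,0,0,0,0,85],[-22,30,0,0,0,0,85],[-22,30,0,0,0,0,85],[-20,27,0,0,0,0,85],[-12,18,0,0,0,0,85],[-6,8,0,0,0,0,85],[0,0,0,0,0,0,85]]'
python3 - <<'E'
from h import *
s=ctrl.get_state(); c=calibration('wrist'); im=camera('wrist'); cv2.imwrite('pics/w3.png',im[:,:,::-1])
t=calibration('top'); it=camera('top'); cv2.imwrite('pics/t3.png',it[:,:,::-1])
print(s['eef_pos'],s['wrist_force'],s['opening'],pix([[452,110,28],[608,-105,12],[608,-105,48]],c))
for k in blobs(im,150,200):
    for z in(12,28,48):
        r=cv2.minAreaRect(ray(k.reshape(-1,2),c,z)[:,:2].astype(np.float32)); print(z,np.round([*r[0],*r[1],r[2]],1),np.round(cv2.minEnclosingCircle(k)[0]))
E
```

```text
time: 7.7
eef_pos: [451.9, 111.3, 149.0]
eef_rot: [-3.141, -0.001, 0.394]
wrist_force: [0.8, -0.5, -0.2]
opening: 85.0
grasp_force: 0.0
[451.89191513 111.31132496 148.97030377] [ 0.77516427 -0.49888162 -0.16996824] 84.99770573327348 [[324.53116283 199.86788286]
 [643.5314379  121.75269962]
 [687.99502753 123.39950259]]
12 [462.5 -79.   52.1  88.4  48.6] [525. 263.]
28 [465.4 -66.7  49.2  83.3  48.6] [525. 263.]
48 [469.  -51.2  45.4  77.   48.6] [525. 263.]
12 [445.2 107.2  49.3  50.   85.7] [324. 202.]
28 [449.1 108.9  46.5  47.1  85.7] [324. 202.]
48 [454.  111.   43.   43.6  85.7] [324. 202.]
12 [602.  -85.   45.   32.1  35.9] [627. 114.]
28 [596.9 -72.2  42.4  30.3  35.9] [627. 114.]
48 [590.6 -56.3  39.2  28.   35.9] [627. 114.]
12 [589.2 -83.5  91.6  49.8  36. ] [630. 124.]
28 [584.8 -70.9  86.3  46.9  36. ] [630. 124.]
48 [579.4 -55.1  79.8  43.4  36. ] [630. 124.]
12 [452.9 274.5  85.2  75.2  24.1] [134. 115.]
28 [456.3 266.6  80.3  70.9  24.1] [134. 115.]
48 [460.6 256.8  74.2  65.5  24.1] [134. 115.]
12 [604.1  63.1  50.1  75.4  23.3] [463.  24.]
28 [598.9  67.4  47.2  71.1  23.3] [463.  24.]
48 [592.4  72.7  43.6  65.7  23.3] [463.  24.]
```

View pics/w3.png

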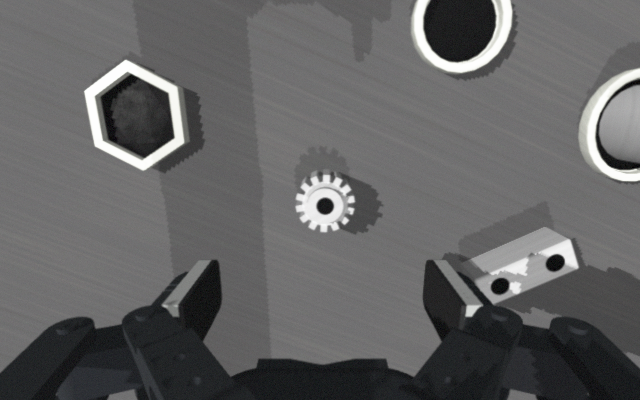

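The gear is at (325,205) in the wrist view, 3 mm from the top-view estimate. The hex nest is at (135,115) and empty, and the sleeve sits within its nest rim at the right edge. I'm descending on the gear.

```bash
python3 -m inch '[[-1,-1,-25,0,0,0,85],[0,0,-35,0,0,0,85],[0,0,-32,0,0,0,85],[0,0,-24,0,0,0,85],[0,0,-14,0,0,0,80],[0,0,-7,0,0,0,75],[0,0,-3,0,0,0,70],[0,0,0,0,0,0,40],[0,0,0,0,0,0,35],[0,0,0,0,0,0,35],[0,0,0,0,0,0,35],[0,0,0,0,0,0,35],[0,0,0,0,0,0,35],[0,0,0,0,0,0,35]]' 60
python3 - <<'E'
from h import *
im=cv2.imread('pics/t3.png')[:,:,::-1].copy(); t=calibration('top')
cv2.imwrite('pics/t3c.png',cv2.resize(im[150:260,330:450],None,fx=4,fy=4,interpolation=cv2.INTER_CUBIC)[:,:,::-1])
E
```

```text
time: 9.2
eef_pos: [452.0, 109.2, 9.5]
eef_rot: [3.141, -0.002, 0.391]
wrist_force: [1.1, 0.0, 6.8]
opening: 43.9
grasp_force: 61.5
```

View pics/t3c.png

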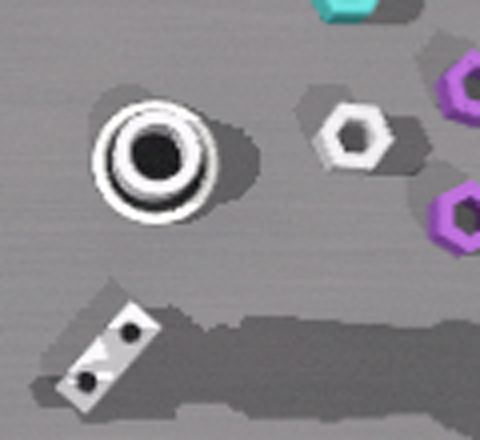

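The sleeve sits upright inside its rim, with the dark floor visible all round (crop (155,160)). The gear is gripped at 44 mm, so I'm carrying it to the small round nest.

```bash
python3 -m inch '[[0,0,10,0,0,0,35],[0,0,25,0,0,0,35],[0,0,25,0,0,0,35],[15,-4,10,0,0,0,35],[25,-6,0,0,0,0,35],[30,-8,0,0,0,0,35],[30,-8,0,0,0,0,35],[30,-8,0,0,0,0,35],[23,-6,0,0,0,0,35],[12,-3,0,0,0,0,35],[0,0,0,0,0,0,35],[0,0,0,0,0,0,35]]'
python3 - <<'E'
from h import *
s=ctrl.get_state(); c=calibration('wrist'); im=camera('wrist'); cv2.imwrite('pics/w4.png',im[:,:,::-1])
print(s['eef_pos'],s['wrist_force'],s['opening'])
E
```

```text
time: 10.4
eef_pos: [614.6, 66.5, 78.1]
eef_rot: [-3.14, 0.003, 0.392]
wrist_force: [-0.5, 0.1, -2.7]
opening: 44.4
grasp_force: 61.9
[614.60878633  66.53509954  78.05282578] [-0.51559981  0.11287944 -2.73665375] 44.38336607332176
```

View pics/w4.png

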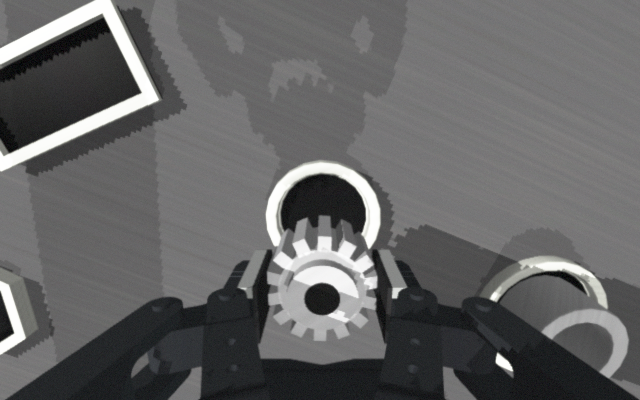

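The gear is upright at (322,295) with the nest rim centred below it at (323,215). Lowering.

```bash
python3 -m inch '[[1,0,-16,0,0,0,35],[0,0,-18,0,0,0,35],[0,0,-14,0,0,0,35],[0,0,-9,0,0,0,35],[0,0,-4,0,0,0,35],[0,0,-2,0,0,0,35],[0,0,-1,0,0,0,35],[0,0,0,0,0,0,35]]'
```

```text
time: 11.25
eef_pos: [617.6, 66.3, 15.0]
eef_rot: [3.141, -0.001, 0.392]
wrist_force: [-1.3, -0.9, -2.4]
opening: 43.7
grasp_force: 61.9
```

```bash
python3 -m inch '[[0,0,-0.5,0,0,0,35],[0,0,-0.5,0,0,0,35],[0,0,0,0,0,0,35]]'
```

```text
time: 11.55
eef_pos: [617.3, 66.3, 13.7]
eef_rot: [3.142, -0.0, 0.392]
wrist_force: [0.3, 0.2, -2.8]
opening: 44.3
grasp_force: 61.9
```

```bash
python3 -m inch '[[0,0,-0.4,0,0,0,35],[0,0,-0.3,0,0,0,35],[0,0,0,0,0,0,35]]'
```

```text
time: 11.85
eef_pos: [617.3, 66.3, 13.6]
eef_rot: [3.142, -0.0, 0.392]
wrist_force: [-1.6, -0.1, 5.5]
opening: 44.0
grasp_force: 62.3
```

```bash
python3 -m inch '[[0,0,0,0,0,0,52],[0,0,0,0,0,0,62],[0,0,0,0,0,0,80],[0,0,0,0,0,0,85],[0,0,8,0,0,0,85],[0,0,20,0,0,0,85],[0,0,35,0,0,0,85],[0,0,40,0,0,0,85],[0,-10,20,0,0,8.1,85],[1,-30,12,0,0,8.1,85],[1,-40,0,0,0,8.1,85],[1,-40,0,0,0,8.1,85],[1,-40,0,0,0,8.1,85],[1,-40,0,0,0,8.1,85],[1,-40,0,0,0,8.1,85],[1,-40,0,0,0,8.1,85],[0,-25,0,0,0,8.1,85],[0,-10,0,0,0,0,85],[0,0,0,0,0,0,85]]'
cat > look.py <<'E'
import sys
from h import *
n,zs,lo=sys.argv[1],eval(sys.argv[2]),float(sys.argv[3])
s=ctrl.get_state(); c=calibration('wrist'); im=camera('wrist'); cv2.imwrite(f'pics/{n}.png',im[:,:,::-1])
print(s['eef_pos'],s['eef_rot'],s['wrist_force'],s['opening'])
for k in blobs(im,150,lo):
    for z in zs:
        r=cv2.minAreaRect(ray(k.reshape(-1,2),c,z)[:,:2].astype(np.float32)); print(z,np.round([*r[0],*r[1],r[2]],1),np.round(cv2.minEnclosingCircle(k)[0]))
E
python3 look.py w5 '(0,38)' 500
```

```text
time: 13.75
eef_pos: [623.7, -250.5, 147.8]
eef_rot: [-3.141, 0.0, 1.658]
wrist_force: [-0.2, 0.4, -0.6]
opening: 85.0
grasp_force: 0.0
[ 623.67690154 -250.52729643  147.80470091] [-3.14134352e+00  4.84387472e-04  1.65803611e+00] [-0.16322578  0.42766242 -0.58522162] 85.02015833607695
0 [ 755.7 -329.1   17.9   68.1   44.3] [457. 284.]
38 [ 737.5 -310.    15.6   59.2   44.3] [457. 284.]
0 [ 501.2 -350.    70.1   17.9   63.1] [190. 286.]
38 [ 516.3 -328.2   60.9   15.6   63.1] [190. 286.]
0 [ 621.5 -256.6   65.1   53.9   84.7] [319. 199.]
38 [ 620.9 -247.    56.6   46.9   84.7] [319. 199.]
0 [ 606.6 -112.8   67.7   23.9    5. ] [316.   1.]
38 [ 607.9 -122.    58.8   20.8    5. ] [316.   1.]
0 [ 606.5 -125.2   94.7   48.8    5. ] [315.   6.]
38 [ 607.8 -132.8   82.3   42.4    5. ] [315.   6.]
```

View pics/w5.png

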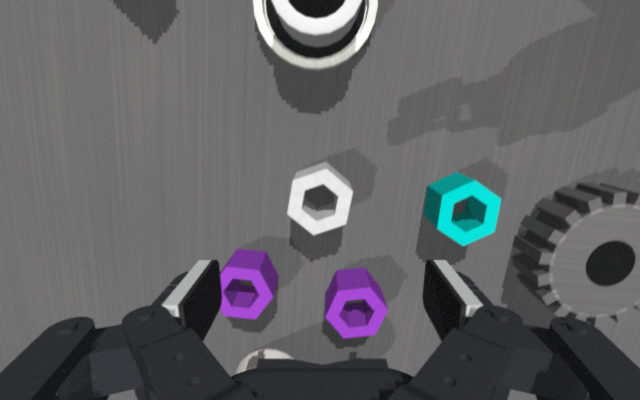

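The bare nut is at (319,200), clear of purple (246,287) and (356,304) and turquoise (463,210). I need its flat direction more precisely before closing.

Run:
```python
from h import *
c=calibration('wrist'); im=cv2.imread('pics/w5.png')[:,:,::-1].copy()
for thr in (200,225,240):
    m=(im.min(2)>thr).astype(np.uint8); m[:, :270]=0; m[:,370:]=0; m[:150]=0; m[250:]=0
    cs,_=cv2.findContours(m,cv2.RETR_EXTERNAL,cv2.CHAIN_APPROX_NONE)
    k=cv2.convexHull(max(cs,key=cv2.contourArea))
    q=cv2.approxPolyDP(k,4,True).reshape(-1,2); P=ray(q,c,38)[:,:2]
    e=np.roll(P,-1,0)-P
    print(thr,q.tolist(),np.round(P.mean(0),1),np.round(np.hypot(*e.T)),np.round(np.degrees(np.arctan2(e[:,1],e[:,0]))%60,1))
```

```text
200 [[326, 169], [351, 190], [345, 223], [312, 233], [288, 214], [292, 183]] [ 621.  -246.2] [25. 26. 27. 24. 25. 28.] [25.1 26.4 22.9 25.  26.7 27.7]
225 [[326, 170], [351, 192], [344, 223], [313, 233], [289, 213], [293, 182]] [ 621.3 -246.3] [25. 25. 25. 25. 24. 26.] [23.7 24.  24.  23.6 26.7 25.3]Traceback (most recent call last):
  File "<stdin>", line 6, in <module>
ValueError: max() iterable argument is empty
```

```bash
python3 -m inch '[[-0.5,1,-25,0,0,-5.1,85],[0,1,-35,0,0,-5.1,85],[0,0,-32,0,0,0,85],[0,0,-24,0,0,0,85],[0,0,-13,0,0,0,80],[0,0,-7,0,0,0,75],[0,0,-3,0,0,0,70],[0,0,0,0,0,0,40],[0,0,0,0,0,0,35],[0,0,0,0,0,0,35],[0,0,0,0,0,0,35],[0,0,0,0,0,0,35],[0,0,0,0,0,0,35],[0,0,0,0,0,0,35]]' 60
```

```text
time: 15.2
eef_pos: [624.2, -246.9, 10.3]
eef_rot: [3.14, 0.0, 1.486]
wrist_force: [-1.6, 0.8, 6.5]
opening: 45.2
grasp_force: 64.7
```

```bash
python3 -m inch '[[0,0,10,0,0,0,35],[0,0,25,0,0,0,35],[-6,20,25,0,0,0,35],[-10,30,20,0,0,0,35],[-13,40,0,0,0,0,35],[-13,40,0,0,0,0,35],[-13,40,0,0,0,0,35],[-13,40,0,0,0,0,35],[-13,40,0,0,0,0,35],[-13,40,0,0,0,0,35],[-13,40,0,0,0,0,35],[-13,40,0,0,0,0,35],[-13,40,0,0,0,0,35],[-13,40,0,0,0,0,35],[-13,40,0,0,0,0,35],[-8,22,0,0,0,0,35],[-3,10,0,0,0,0,35],[0,0,0,0,0,0,35],[0,0,0,0,0,0,35],[0,0,0,0,0,0,35]]'
python3 look.py w6 '(12,)' 500
```

```text
time: 17.2
eef_pos: [454.8, 272.4, 88.6]
eef_rot: [3.141, 0.002, 1.482]
wrist_force: [0.4, -1.4, -4.5]
opening: 45.1
grasp_force: 63.6
[454.80501138 272.4227022   88.56712637] [3.14136653e+00 2.20444065e-03 1.48206708e+00] [ 0.37431805 -1.39573483 -4.54681812] 45.108291741309344
12 [501.4 227.1  11.7  39.7  13.1] [388. 274.]
12 [399.2 236.5  39.2  11.5  66.7] [256. 274.]
12 [450.2 237.1 162.5  85.5  85.7] [322. 256.]
12 [627.6 246.6  61.1 117.2  44. ] [572. 226.]
```

View pics/w6.png

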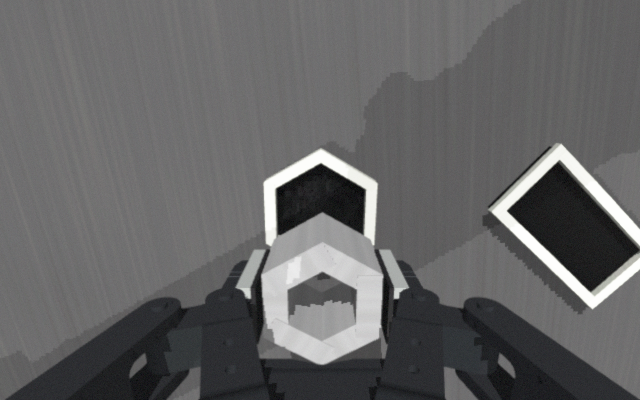

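The nut is upright at (322,303) and aligned with the hex nest (vertex (321,149), corners (264,182) and (377,182)). I'm checking the relative offset.

Run:
```python
from h import *
c=calibration('wrist')
P=ray([[321,149],[264,182],[377,182]],c,12)[:,:2]; R=74/3**.5
u=P[0]-(P[1]+P[2])/2; u/=np.hypot(*u); print('nest',P.round(1),'centre',P[0]-R*u)
Q=ray([[323,243],[262,277],[383,277],[322,364]],c,116.3)[:,:2]; print('nut',Q.round(1),'centre',(Q[0]+Q[3])/2)
```

```text
nest [[457.2 317.8]
 [418.3 299.9]
 [491.6 293.3]] centre [452.73396427 275.28191041]
nut [[456.1 295.2]
 [432.4 283.8]
 [477.  279.9]
 [451.1 243.5]] centre [453.58841273 269.37207217]
```

```bash
python3 -m inch '[[0,1.5,-18,0,0,0,35],[0,0,-20,0,0,0,35],[0,0,-14,0,0,0,35],[0,0,-8,0,0,0,35],[0,0,0,0,0,0,35],[0,0,0,0,0,0,35]]'
```

```text
time: 17.85
eef_pos: [454.4, 276.6, 29.2]
eef_rot: [3.141, -0.0, 1.485]
wrist_force: [0.1, 0.2, -5.0]
opening: 45.2
grasp_force: 63.5
```

Base 19 mm above the bench, still clear of the rim. Lowering with +0.7 in y.

```bash
python3 -m inch '[[0,0.7,-5,0,0,0,35],[0,0,-4,0,0,0,35],[0,0,-3,0,0,0,35],[0,0,-1.5,0,0,0,35],[0,0,-1,0,0,0,35],[0,0,0,0,0,0,35]]'
```

```text
time: 18.45
eef_pos: [453.7, 277.6, 14.3]
eef_rot: [3.142, -0.0, 1.486]
wrist_force: [0.1, -0.0, -4.9]
opening: 44.9
grasp_force: 63.6
```

```bash
python3 -m inch '[[0,0,-0.4,0,0,0,35],[0,0,-0.3,0,0,0,35],[0,0,0,0,0,0,35]]'
```

```text
time: 18.75
eef_pos: [453.8, 277.6, 14.2]
eef_rot: [3.141, -0.0, 1.486]
wrist_force: [-1.8, -0.7, 3.3]
opening: 44.9
grasp_force: 64.5
```

```bash
python3 -m inch '[[0,0,0,0,0,0,52],[0,0,0,0,0,0,62],[0,0,0,0,0,0,80],[0,0,0,0,0,0,85],[0,0,8,0,0,0,85],[0,0,20,0,0,0,85],[0,0,35,0,0,0,85],[0,-5,40,0,0,0,85],[1,-20,20,0,0,7.7,85],[1,-40,12,0,0,7.7,85],[1,-42,0,0,0,7.7,85],[1,-42,0,0,0,7.7,85],[1,-42,0,0,0,7.7,85],[1,-42,0,0,0,7.7,85],[1,-42,0,0,0,7.5,85],[1,-38,0,0,0,0,85],[0,-22,0,0,0,0,85],[0,-10,0,0,0,0,85],[0,0,0,0,0,0,85],[0,0,0,0,0,0,85]]'
python3 look.py w7 '(34,)' 500
python3 - <<'E'
from h import *
im=camera('top'); cv2.imwrite('pics/t7.png',im[:,:,::-1])
E
```

```text
time: 20.75
eef_pos: [461.9, -65.9, 149.0]
eef_rot: [3.14, -0.0, 2.425]
wrist_force: [0.8, -0.5, 0.2]
opening: 84.8
grasp_force: 0.0
[461.87149613 -65.90367468 148.96162123] [ 3.14048157e+00 -1.00127543e-04  2.42545239e+00] [ 0.80160249 -0.51904155  0.22920613] 84.83885489478646
34 [584.  -97.   82.   82.8  62.1] [389. 333.]
34 [597.8  64.   72.   61.8  40.2] [552. 226.]
34 [458.2 -68.   29.5  84.3  48.6] [317. 200.]
```

View pics/w7.png

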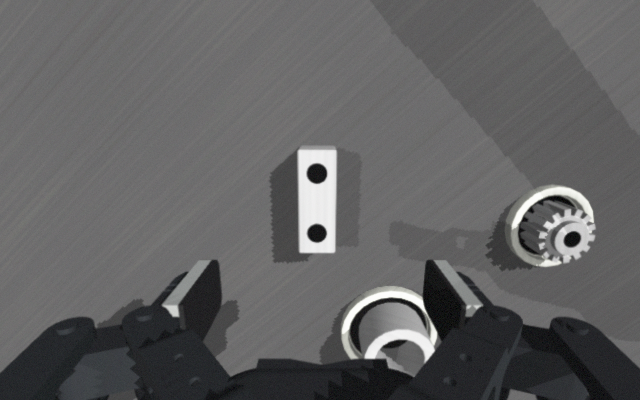

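The bar is at (317,200), square to the fingers, and the sleeve and gear are seated in their nests. Gripping the bar.

```bash
python3 -m inch '[[-1.5,-2,-25,0,0,0,85],[0,0,-35,0,0,0,85],[0,0,-32,0,0,0,85],[0,0,-24,0,0,0,85],[0,0,-14,0,0,0,80],[0,0,-7,0,0,0,70],[0,0,-3,0,0,0,60],[0,0,0,0,0,0,30],[0,0,0,0,0,0,20],[0,0,0,0,0,0,20],[0,0,0,0,0,0,20],[0,0,0,0,0,0,20],[0,0,0,0,0,0,20],[0,0,0,0,0,0,20]]' 80
```

```text
time: 22.25
eef_pos: [460.5, -69.7, 9.6]
eef_rot: [3.141, 0.001, 2.423]
wrist_force: [-1.5, -1.0, 6.0]
opening: 28.2
grasp_force: 80.7
```

```bash
python3 -m inch '[[0,0,10,0,0,0,20],[0,0,25,0,0,0,20],[7,13,25,0,0,0,20],[11,20,20,0,0,0,20],[17,32,0,0,0,-1,20],[17,32,0,0,0,-1,20],[17,32,0,0,0,-1,20],[17,32,0,0,0,-1,20],[17,32,0,0,0,-1,20],[17,32,0,0,0,0,20],[17,32,0,0,0,0,20],[17,32,0,0,0,0,20],[10,18,0,0,0,0,20],[5,9.5,0,0,0,0,20],[0,0,0,0,0,0,20],[0,0,0,0,0,0,20],[0,0,0,0,0,0,20]]'
python3 look.py w8 '(12,)' 500
```

```text
time: 23.95
eef_pos: [628.8, 244.0, 88.1]
eef_rot: [-3.138, 0.001, 2.334]
wrist_force: [-0.5, -0.1, -6.3]
opening: 28.5
grasp_force: 80.4
[628.76183716 243.95015345  88.06128416] [-3.13815952e+00  1.01543536e-03  2.33383825e+00] [-0.4607769  -0.05034645 -6.25699696] 28.54677868523824
12 [639.4 240.3  68.6 140.4  46.2] [325. 223.]
12 [474.3 257.9  78.2  29.2  42.8] [147.   3.]
```

View pics/w8.png

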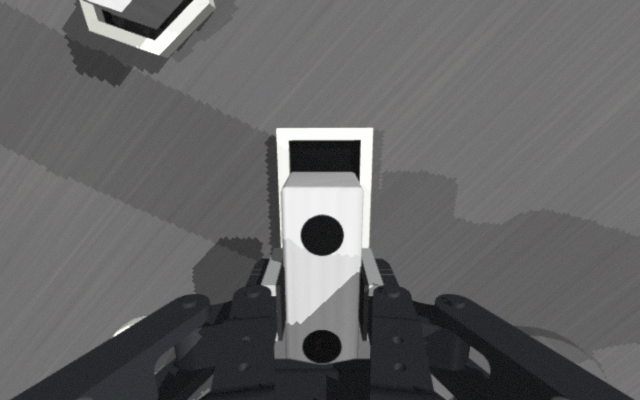

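The bar (front top corners (283,187), (360,187)) is parallel to the nest (corners (276,128), (374,128)). Working out the offset.

Run:
```python
from h import *
c=calibration('wrist'); print(ctrl.get_state()['eef_pos'])
for uv,z,h in (([[276,128],[374,128]],12,57),([[283,187],[360,187]],112.5,42)):
    P=ray(uv,c,z)[:,:2]; e=P[1]-P[0]; L=np.hypot(*e); e/=L; n=np.array([e[1],-e[0]])
    m=P.mean(0); print(m+h*n,m-h*n,'width',L.round(1),np.degrees(np.arctan2(e[1],e[0])).round(1))
```

```text
[628.96260017 244.32727641  88.28329756]
[628.66496668 246.62797464] [549.86437835 329.00799211] width 61.1 43.7
[627.86770637 244.62130568] [569.79752239 305.31606437] width 27.2 43.7
```

```bash
python3 -m inch '[[0,0.5,-18,0,0,0,20],[0,0,-20,0,0,0,20],[0,0,-14,0,0,0,20],[0,0,-8,0,0,0,20],[0,0,0,0,0,0,20],[0,0,0,0,0,0,20]]'
```

```text
time: 24.6
eef_pos: [629.7, 247.7, 29.2]
eef_rot: [3.14, 0.0, 2.336]
wrist_force: [-0.4, 0.5, -6.7]
opening: 28.8
grasp_force: 80.5
```

```bash
python3 -m inch '[[0,-0.5,-5,0,0,0,20],[0,0,-4,0,0,0,20],[0,0,-3,0,0,0,20],[0,0,-1.5,0,0,0,20],[0,0,-1,0,0,0,20],[0,0,0,0,0,0,20]]'
```

```text
time: 25.2
eef_pos: [629.3, 246.9, 16.8]
eef_rot: [-3.141, 0.001, 2.336]
wrist_force: [-5.2, -2.7, 6.2]
opening: 28.4
grasp_force: 82.5
```

```bash
python3 -m inch '[[0,0,-0.4,0,0,0,20],[0,0,-0.4,0,0,0,20],[0,0,0,0,0,0,20]]'
```

```text
time: 25.5
eef_pos: [629.3, 246.9, 16.7]
eef_rot: [-3.141, 0.001, 2.336]
wrist_force: [-4.5, -3.3, 10.1]
opening: 28.8
grasp_force: 82.7
```

Contact comes about 3 mm early (16.7 instead of 13.6), so I'm looking before releasing.

```bash
python3 look.py w9 '(12,)' 500
python3 - <<'E'
import cv2
a=cv2.imread('pics/w9.png')[130:400,200:450]
cv2.imwrite('pics/w9c.png',cv2.resize(a,None,fx=2.2,fy=2.2,interpolation=cv2.INTER_CUBIC))
E
```

```text
[629.32617663 246.8853062   16.71122462] [-3.14144929e+00  1.34100299e-03  2.33592497e+00] [-4.52871423 -3.32094828 10.07976212] 28.78658225726564
12 [626.  250.   36.   77.   44.4] [319. 250.]
12 [607.5 267.5  60.7  55.6  44.3] [319. 196.]
12 [478.2 249.   39.9  10.8  42.5] [49.  3.]
```

View pics/w9c.png

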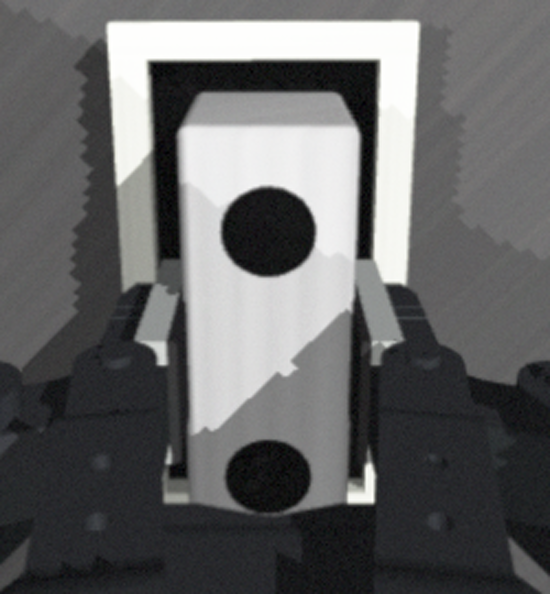

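Run:
```python
from h import *
c=calibration('wrist'); o=-c['R'].T@c['t']
im=cv2.imread('pics/w9.png'); g=im.min(2)
def holes(g,box):
    u0,u1,v0,v1=box; m=np.zeros_like(g); m[v0:v1,u0:u1]=(g[v0:v1,u0:u1]<60)*255
    cs,_=cv2.findContours(m,cv2.RETR_EXTERNAL,cv2.CHAIN_APPROX_NONE)
    return [cv2.fitEllipse(k) for k in cs if cv2.contourArea(k)>150]
for h in holes(g,(288,358,200,365)): print('hole',np.round(h[0],1),np.round(h[1],1),round(h[2]),'at z38',ray([h[0]],c,38)[0].round(1))
for h in holes(cv2.imread('pics/w7.png').min(2),(302,334,155,250)): print('w7 hole',np.round(h[0],1),np.round(h[1],1))
# edge rows/widths of the bright bar by row
for v in (190,200,215,260,300,340): 
    r=np.where(g[v,270:380]>95)[0]+270; print(v,r.min(),r.max())
ax=np.array([np.cos(2.336),np.sin(2.336)]); ctr=np.array([629.3,246.9])
for s in (-42,42):
    for z in (4,38): print('pred end',s,z,pix([[*(ctr+s*ax),z]],c).round(1))
for s in (-42,42): print('nest inner',s/42*50,pix([[*(ctr+s/42*50*ax),12]],c).round(1))
for name,uv in (('top',[[281.8,187.7],[363.6,187.7]]),):
    for z in range(26,44,3): print(z,np.hypot(*(np.diff(ray(uv,c,z)[:,:2],axis=0)[0])).round(1),((ray(uv,c,z)[:,:2].mean(0)-ctr)@ax).round(1))
```

```text
hole [317.  348.2] [30.8 54.5] 72 at z38 [645.7 226.2  38. ]
hole [321.6 235. ] [38.2 41. ] 92 at z38 [612.3 263.7  38. ]
w7 hole [316.5 232.9] [16. 17.]
w7 hole [316.5 173.1] [17.5 18.1]
190 281 379
200 281 379
215 282 379
260 270 374
300 285 357
340 275 368
pred end -42 4 [[322.8 330.7]]
pred end -42 38 [[323.1 379.1]]
pred end 42 4 [[322.9 171.9]]
pred end 42 38 [[323.3 187.9]]
nest inner -50.0 [[322.8 353.9]]
nest inner 50.0 [[323.  156.6]]
26 32.5 39.4
29 31.8 40.1
32 31.1 40.7
35 30.3 41.4
38 29.6 42.1
41 28.9 42.7
```

Run:
```python
from h import *
c=calibration('wrist')
c7=dict(c)
# hole spacing from the far hole of the present picture: far hole vs centre at z 38 (flat) 
ax=np.array([np.cos(2.336),np.sin(2.336)]); ctr=np.array([629.3,246.9])
s=(ray([[321.6,235.]],c,38)[0,:2]-ctr)@ax; print('far hole s',s)
print('far end if z',[(z,pix([[*(ctr+42*ax),z]],c)[0,1].round(1)) for z in (38,41,44)])
for z in (38,41,44,47): print('near hole centre, front edge rows',z,pix([[*(ctr-abs(s)*ax),z],[*(ctr-(abs(s)-6.5)*ax),z]],c).round(1)[:,1], 'diam px',np.ptp(pix([[*(ctr-abs(s)*ax+6.5*k*np.array([ax[1],-ax[0]])),z] for k in (-1,1)],c)[:,0]).round(1))
```

```text
far hole s 23.890559243962855
far end if z [(38, np.float64(187.9)), (41, np.float64(189.7)), (44, np.float64(191.6))]
near hole centre, front edge rows 38 [343.4 329.9] diam px 31.3
near hole centre, front edge rows 41 [348.1 334.4] diam px 32.0
near hole centre, front edge rows 44 [353.1 339.2] diam px 32.7
near hole centre, front edge rows 47 [358.3 344.2] diam px 33.4
```

The far-end rows match either a flat bar or a tilted one. The sideways force lies along the closing axis, and the near-hole row fits a level bar about 3 mm high. So the closed fingertips are most likely on the nest rim. I'll set the bar down on free bench at (540,170), regrip about 6 mm higher and place it again.

```bash
python3 -m inch '[[0,0,5,0,0,0,20],[0,0,15,0,0,0,20],[0,0,25,0,0,0,20],[-10,-9,15,0,0,0,20],[-20,-17,0,0,0,0,20],[-25,-22,0,0,0,0,20],[-20,-17,0,0,0,0,20],[-10,-9,-8,0,0,0,20],[-4,-3,-18,0,0,0,20],[0,0,-16,0,0,0,20],[0,0,-10,0,0,0,20],[0,0,-6,0,0,0,20],[0,0,-3,0,0,0,20],[0,0,0,0,0,0,20],[0,0,0,0,0,0,20]]'
```

```text
time: 27.05
eef_pos: [540.8, 170.4, 12.8]
eef_rot: [3.14, 0.0, 2.336]
wrist_force: [-0.6, 0.6, -7.4]
opening: 28.4
grasp_force: 80.4
```

```bash
python3 -m inch '[[0,0,-1,0,0,0,20],[0,0,-1,0,0,0,20],[0,0,0,0,0,0,20]]'
```

```text
time: 27.35
eef_pos: [540.2, 169.9, 10.4]
eef_rot: [3.142, 0.0, 2.336]
wrist_force: [-0.6, -0.5, -6.8]
opening: 28.4
grasp_force: 80.4
```

There is no contact at 10.4, so the bar has not slipped or tilted in the hand, and the fingertips were on the rim. Setting it down.

```bash
python3 -m inch '[[0,0,-0.5,0,0,0,20],[0,0,-0.5,0,0,0,20],[0,0,0,0,0,0,20]]'
```

```text
time: 27.65
eef_pos: [540.3, 170.0, 9.7]
eef_rot: [3.142, 0.0, 2.336]
wrist_force: [-0.7, -0.6, -2.2]
opening: 28.7
grasp_force: 81.2
```

```bash
python3 -m inch '[[0,0,-0.4,0,0,0,20],[0,0,0,0,0,0,34],[0,0,0,0,0,0,42],[0,0,0,0,0,0,50],[0,0,0,0,0,0,50],[0,0,4,0,0,0,50],[0,0,3.4,0,0,0,50],[0,0,0,0,0,0,50],[0,0,0,0,0,0,20],[0,0,0,0,0,0,20],[0,0,0,0,0,0,20],[0,0,0,0,0,0,20],[0,0,0,0,0,0,20],[0,0,0,0,0,0,20]]' 80
```

```text
time: 29.05
eef_pos: [540.3, 170.0, 16.7]
eef_rot: [3.141, 0.0, 2.336]
wrist_force: [0.5, -0.5, 5.9]
opening: 27.9
grasp_force: 80.4
```

```bash
python3 -m inch '[[0,0,8,0,0,0,20],[0,0,20,0,0,0,20],[10,9,22,0,0,0,20],[20,17,0,0,0,0,20],[25,22,0,0,0,0,20],[20,17,0,0,0,0,20],[10,9,0,0,0,0,20],[4,3,0,0,0,0,20],[0,0,-15,0,0,0,20],[0,0,-13,0,0,0,20],[0,0,-8,0,0,0,20],[0,0,0,0,0,0,20],[0,0,0,0,0,0,20]]'
```

```text
time: 30.35
eef_pos: [628.9, 246.6, 29.9]
eef_rot: [-3.141, -0.0, 2.336]
wrist_force: [0.0, 0.0, -6.7]
opening: 28.6
grasp_force: 80.2
```

```bash
python3 -m inch '[[0,0,-4,0,0,0,20],[0,0,-2.5,0,0,0,20],[0,0,-1,0,0,0,20],[0,0,-0.5,0,0,0,20],[0,0,0,0,0,0,20]]'
```

```text
time: 30.85
eef_pos: [629.6, 247.2, 23.8]
eef_rot: [3.141, 0.001, 2.336]
wrist_force: [-1.6, -1.8, 3.5]
opening: 28.4
grasp_force: 81.6
```

```bash
python3 -m inch '[[0,0,-0.5,0,0,0,20],[0,0,-0.4,0,0,0,20],[0,0,0,0,0,0,20]]'
```

```text
time: 31.15
eef_pos: [629.6, 247.2, 23.8]
eef_rot: [3.141, 0.001, 2.336]
wrist_force: [-3.7, -2.4, 9.5]
opening: 28.4
grasp_force: 82.2
```

The same 3 mm shortfall appears although the fingers are now 7 mm higher, so the bar's underside itself meets something at about z=7. I'm checking the nest floor in the earlier pictures, contrast-stretched in one composite.

```bash
python3 look.py w10 '(12,)' 99999
python3 - <<'E'
from h import *
def s(a,w,h): 
    a=cv2.resize(a,(w,h),interpolation=cv2.INTER_CUBIC).astype(float); return np.clip((a-10)*3,0,255).astype(np.uint8)
w4=cv2.imread('pics/w4.png')[0:180,0:190]; w6=cv2.imread('pics/w6.png')[130:320,470:640]
w8=cv2.imread('pics/w8.png')[110:300,240:410]; w10=cv2.imread('pics/w10.png')[120:390,200:450]
t=np.hstack([s(w4,400,300),s(w6,400,300)]); b=np.hstack([s(w8,400,300),cv2.resize(w10,(400,300))])
cv2.imwrite('pics/comp.png',np.vstack([t,b]))
E
```

```text
[629.6382318  247.15357632  23.80677984] [3.14065068e+00 1.00699994e-03 2.33590781e+00] [-3.69402817 -2.41174341  9.48110906] 28.406716533478107
```

View pics/comp.png

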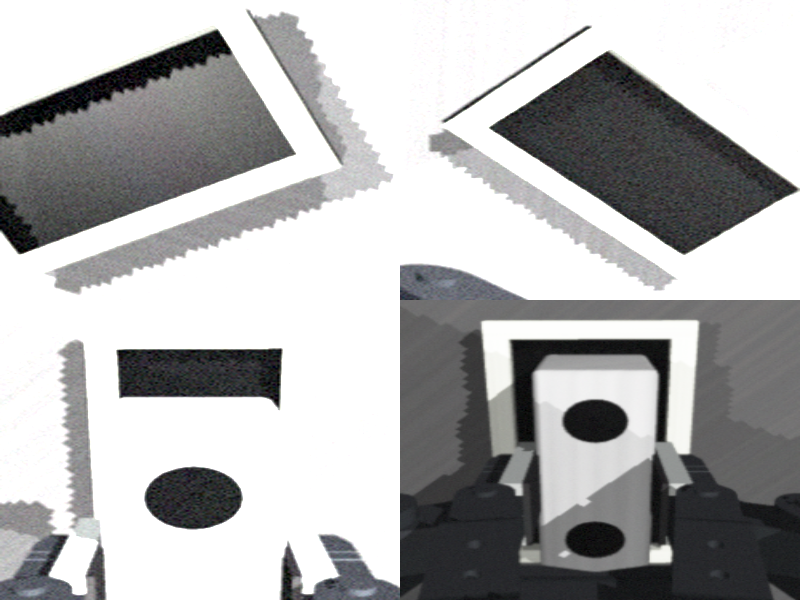

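The floor looks bare and the bar is centred in the pocket (composite lower right). I'm measuring the edge rows precisely: rim far edges, bar far edges and the near rim.

Run:
```python
from h import *
c=calibration('wrist'); g=cv2.imread('pics/w10.png').mean(2)
def edges(l,lo):
    d=np.abs(np.diff(cv2.GaussianBlur(l.astype(np.float32).reshape(-1,1),(1,3),0).ravel())); return [(lo+i+.5,round(float(l[i])),round(float(l[i+1]))) for i in range(1,len(d)-1) if d[i]>12 and d[i]>=d[i-1] and d[i]>=d[i+1]]
for u in (305,340): print('col',u,edges(g[115:260,u-2:u+3].mean(1),115))
for u in (279,283,361,365): print('near col',u,edges(g[300:375,u-1:u+2].mean(1),300))
for v in (165,180,195): print('row',v,edges(g[v-1:v+2,235:405].mean(0),235))
ax=np.array([np.cos(2.336),np.sin(2.336)]); n=np.array([ax[1],-ax[0]]); C=np.array([629.6,247.2])
P=lambda s,w,z: pix([[*(C+s*ax+w*n),z]],c)[0].round(1)
print('rim far out/in z12',P(57,0,12),P(50,0,12),'near in z12, z4',P(-50,0,12),P(-50,0,4))
for b in (4,7): print('base',b,'far bot/top',P(42,0,b),P(42,0,b+34),'near',P(-42,0,b),P(-42,0,b+34),'w far top',P(42,15,b+34),P(42,-15,b+34),'far bot',P(42,15,b),P(42,-15,b))
print('rim sides at far',P(50,23,12),P(50,-23,12),P(57,30,12),P(57,-30,12))
```

```text
col 305 [(137.5, 126, 198), (155.5, 157, 53), (168.5, 44, 104), (182.5, 178, 210), (216.5, 175, 136), (239.5, 96, 130)]
col 340 [(137.5, 136, 200), (154.5, 224, 116), (168.5, 43, 107), (182.5, 179, 208), (218.5, 185, 163), (239.5, 162, 186)]
near col 279 [(344.5, 112, 139), (356.5, 136, 80)]
near col 283 [(338.5, 35, 62), (344.5, 112, 139), (356.5, 124, 78)]
near col 361 [(342.5, 140, 177), (356.5, 183, 109)]
near col 365 [(340.5, 148, 222), (356.5, 174, 106)]
row 165 [(251.5, 85, 189), (269.5, 138, 70), (368.5, 113, 203), (385.5, 196, 112)]
row 180 [(252.5, 92, 206), (269.5, 188, 117), (285.5, 66, 109), (358.5, 102, 54), (368.5, 110, 226), (384.5, 200, 124)]
row 195 [(253.5, 97, 216), (269.5, 182, 108), (282.5, 61, 134), (360.5, 198, 119), (367.5, 85, 166), (383.5, 216, 144)]
rim far out/in z12 [322.9 138.8] [322.9 154.6] near in z12, z4 [322.8 344.8] [322.7 335.3]
base 4 far bot/top [322.8 169.4] [323.3 183.8] near [322.7 322.7] [323.1 367.3] w far top [362.5 183.8] [284.  183.9] far bot [354.2 169.4] [291.4 169.4]
base 7 far bot/top [322.8 170.4] [323.3 185.5] near [322.7 326. ] [323.1 372.2] w far top [363.5 185.4] [283.1 185.5] far bot [354.8 170.4] [290.9 170.4]
rim sides at far [374.1 154.6] [271.7 154.6] [390.5 138.8] [255.3 138.8]
```

Run:
```python
from h import *
from scipy.spatial.transform import Rotation as Ro
c=calibration('wrist'); st=ctrl.get_state()
# camera pose at w7 from rigid mount
Rt=Ro.from_euler('xyz',st['eef_rot']).as_matrix(); o=-c['R'].T@c['t']; off=Rt.T@(o-st['eef_pos']); Rc=c['R']@Rt
R7=Ro.from_euler('xyz',[3.14048,0,2.42545]).as_matrix(); o7=np.array([461.87,-65.9,148.96])+R7@off
c7=dict(c,R=Rc@R7.T); c7['t']=-c7['R']@o7
def hole(f,u0,u1,v0,v1,thr):
    g=cv2.imread(f).mean(2)[v0:v1,u0:u1]; m=(g<thr).astype(np.uint8)
    n,l,s,ce=cv2.connectedComponentsWithStats(m); i=1+np.argmax(s[1:,4]); return ce[i]+[u0,v0], s[i]
hs=[hole('pics/w7.png',303,332,160,186,110),hole('pics/w7.png',303,332,220,246,110)]
H=ray([h[0] for h in hs],c7,34)[:,:2]; print('w7',[h[0].round(1) for h in hs],H.round(1),'spacing',np.hypot(*(H[0]-H[1])).round(1))
g7=cv2.imread('pics/w7.png').mean(2)[:,305:308].mean(1); d=np.diff(g7); print([(i,round(d[i])) for i in range(135,265) if abs(d[i])>12])
hn=[hole('pics/w10.png',290,352,200,255,80),hole('pics/w10.png',295,348,318,357,60)]
print('w10',hn)
ax=np.array([np.cos(2.336),np.sin(2.336)]); C=np.array([629.6,247.2]); h=np.hypot(*(H[0]-H[1]))/2
row=lambda s,z: pix([[*(C+s*ax),z]],c)[0,1]
obs=[168.5,182.5,hn[0][0][1],hn[1][0][1]]
for fix in ('free','flat'):
    from scipy.optimize import least_squares
    def f(p):
        s0,b,t=p[0],p[1],(p[2] if fix=='free' else 0)
        q=lambda s,z:row(s0+s-z*t,b+z+s*t)
        return np.array([q(42,0),q(42,34),q(h,34),q(-h,34)])-obs
    r=least_squares(f,[0,4,0]); print(fix,r.x.round(3),f(r.x).round(2))
```

```text
w7 [array([316.5, 173.1]), array([316.6, 232.8])] [[441.1 -53.5]
 [477.3 -85.2]] spacing 48.0
[(144, 15), (145, 14), (148, 28), (149, 40), (150, 12), (167, -13), (168, -15), (169, -14), (170, -20), (176, 25), (177, 15), (178, 14), (228, -13), (234, 14), (251, -32), (252, -81), (253, -46), (260, 22)]
w10 [(array([321.55704698, 228.50671141]), array([  12,   10,   40,   38, 1192], dtype=int32)), (array([321.51956522, 335.2923913 ]), array([  9,   2,  36,  32, 920], dtype=int32))]
free [ 8.85e-01  6.91e+00 -4.00e-03] [-0.04  0.15 -0.17  0.05]
flat [1.022 6.971 0.   ] [-0.25  0.25 -0.05 -0.  ]
```

Fitting the rows of the bar's edges and holes (spacing 48.0) gives a level bar at base z=6.95, centred to 1 mm. The visible near wall (338.5 to 344.5) is also shorter than an 8 mm deep pocket would show. I'll probe a second spot, 5 mm along the bar, to tell a raised floor from a local obstacle.

```bash
python3 -m inch '[[0,0,3,0,0,0,20],[0,0,2,0,0,0,20],[2,-2,0,0,0,0,20],[1.5,-1.5,0,0,0,0,20],[0,0,-2,0,0,0,20],[0,0,-1,0,0,0,20],[0,0,-0.5,0,0,0,20],[0,0,0,0,0,0,20]]'
```

```text
time: 32.0
eef_pos: [633.4, 242.6, 23.9]
eef_rot: [3.142, 0.002, 2.335]
wrist_force: [-0.1, -3.1, 1.6]
opening: 28.1
grasp_force: 81.4
```

```bash
python3 -m inch '[[0,0,-0.5,0,0,0,20],[0,0,-0.5,0,0,0,20],[0,0,0,0,0,0,20]]'
```

```text
time: 32.3
eef_pos: [633.5, 242.6, 23.9]
eef_rot: [3.142, 0.002, 2.335]
wrist_force: [-2.2, -4.5, 7.5]
opening: 27.7
grasp_force: 82.2
```

Run:
```python
from h import *
from scipy.spatial.transform import Rotation as Ro
c=calibration('wrist'); st=ctrl.get_state()
Rt=Ro.from_euler('xyz',st['eef_rot']).as_matrix(); o=-c['R'].T@c['t']; off=Rt.T@(o-st['eef_pos']); Rc=c['R']@Rt
def cam(p,e):
    R7=Ro.from_euler('xyz',e).as_matrix(); o7=np.array(p)+R7@off; d=dict(c,R=Rc@R7.T); d['t']=-d['R']@o7; return d,o7
def dark(f,box,d,o,name,a=None):
    u0,u1,v0,v1=box; g=cv2.imread(f).mean(2)[v0:v1,u0:u1]; m=(g<75).astype(np.uint8)
    k=max(cv2.findContours(m,cv2.RETR_EXTERNAL,cv2.CHAIN_APPROX_NONE)[0],key=cv2.contourArea).reshape(-1,2)+[u0,v0]
    P=ray(k,d,12)[:,:2]; r=cv2.minAreaRect(P.astype(np.float32)); v=np.array(r[0])-o[:2]; th=np.degrees(np.arctan2(v[1],v[0]))
    print(name,'dark size',np.round(r[1],1),'angle',round(r[2],1),'centre',np.round(r[0],1))
    for fl in (4,7):
        k=(12-fl)/(o[2]-fl); sh=v*k   # apparent shift of floor edge toward camera on z=12 plane
        e=np.array([np.cos(np.radians(r[2])),np.sin(np.radians(r[2]))]); n=np.array([-e[1],e[0]])
        print('  floor',fl,'expected loss along w,h',abs(sh@e).round(1),abs(sh@n).round(1))
d,o6=cam([454.8,272.4,88.57],[3.14137,.0022,1.48207]); dark('pics/w6.png',(490,640,140,312),d,o6,'bar nest (100x46)')
d,o2=cam([606.4,-107.5,90.84],[3.141,.003,.390]); dark('pics/w2.png',(20,130,40,155),d,o2,'gear nest w2 (60x60)')
d,o3=cam([451.9,111.3,149.],[-3.141,-.001,.394]); dark('pics/w3.png',(80,190,60,170),d,o3,'hex nest w3 (60 flats, 69.3)')
```

```text
bar nest (100x46) dark size [43.9 94.4] angle 43.7 centre [627.  247.8]
  floor 4 expected loss along w,h 2.0 6.4
  floor 7 expected loss along w,h 1.3 4.1
gear nest w2 (60x60) dark size [53.5 51.2] angle 22.0 centre [618.4  63. ]
  floor 4 expected loss along w,h 0.2 5.3
  floor 7 expected loss along w,h 0.1 3.4
hex nest w3 (60 flats, 69.3) dark size [64.2 54.1] angle 24.6 centre [455.9 272.9]
  floor 4 expected loss along w,h 0.1 4.1
  floor 7 expected loss along w,h 0.0 2.6
```

The pocket view also fits a floor near z=7, and contact is level and at the same height at both spots. So the bar really is on this nest's floor, which stands about 3 mm higher than listed. I'll re-centre, touch down and release.

```bash
python3 -m inch '[[0,0,3,0,0,0,20],[0,0,2,0,0,0,20],[-2,2,0,0,0,0,20],[-1,1,0,0,0,0,20],[0,0,-2,0,0,0,20],[0,0,-1,0,0,0,20],[0,0,-0.5,0,0,0,20],[0,0,-0.4,0,0,0,20],[0,0,0,0,0,0,20]]'
```

```text
time: 33.2
eef_pos: [629.2, 247.2, 23.9]
eef_rot: [3.142, -0.001, 2.337]
wrist_force: [-3.2, 0.6, 2.4]
opening: 28.1
grasp_force: 81.4
```

```bash
python3 -m inch '[[0,0,0,0,0,0,31],[0,0,0,0,0,0,36],[0,0,0,0,0,0,44],[0,0,0,0,0,0,48],[0,0,0,0,0,0,48]]'
python3 - <<'E'
from h import *
from scipy.optimize import least_squares
st=ctrl.get_state(); c=calibration('wrist'); im=camera('wrist'); cv2.imwrite('pics/w11.png',im[:,:,::-1]); g=im.mean(2)
def hole(u0,u1,v0,v1,thr):
    m=(g[v0:v1,u0:u1]<thr).astype(np.uint8); n,l,s,ce=cv2.connectedComponentsWithStats(m); i=1+np.argmax(s[1:,4]); return ce[i]+[u0,v0],s[i]
a,b=hole(290,352,200,255,80),hole(295,348,318,357,60); print(a,b)
col=cv2.blur(g[155:195,335:342].mean(1).reshape(-1,1),(1,3)).ravel(); d=np.diff(col); print([(155.5+i,round(d[i])) for i in range(len(d)) if abs(d[i])>8])
y=st['eef_rot'][2]; ax=np.array([np.cos(y),np.sin(y)]); C=st['eef_pos'][:2]
row=lambda s,z: pix([[*(C+s*ax),z]],c)[0,1]
e=[155.5+np.argmax(d[:20]), 155.5+20+np.argmax(d[20:])]
f=lambda p:np.array([row(p[0]+s-z*p[2],p[1]+z+s*p[2]) for s,z in ((42,0),(42,34),(24,34),(-24,34))])-[*e,a[0][1],b[0][1]]
r=least_squares(f,[0,4,0]); print(e,r.x.round(3),f(r.x).round(2)); print(st['eef_pos'],st['wrist_force'],st['opening'])
E
```

```text
time: 33.7
eef_pos: [630.3, 246.4, 23.2]
eef_rot: [3.141, 0.001, 2.336]
wrist_force: [-0.4, 0.3, 0.0]
opening: 48.0
grasp_force: 0.0
(array([321.44444444, 226.30679934]), array([  12,    8,   40,   38, 1206], dtype=int32)) (array([321.53980371, 333.79498364]), array([  8,   0,  37,  32, 917], dtype=int32))
[(164.5, 10), (165.5, 35), (166.5, 43), (167.5, 34), (168.5, 9), (178.5, 13), (179.5, 22), (180.5, 22), (181.5, 12)]
[np.float64(166.5), np.float64(179.5)] [ 1.959  6.852 -0.007] [-0.08  0.31 -0.36  0.11]
[630.2660638  246.42169236  23.21829713] [-0.3570792   0.31598551  0.01869552] 47.98956377280734
```

The bar stays level at z≈7 with the fingers open, so nothing dropped. Retreating and checking the final state numerically.

```bash
python3 -m inch '[[0,0,10,0,0,0,48],[0,0,25,0,0,0,60],[0,0,40,0,0,0,85],[0,0,40,0,0,0,85],[-20,-35,30,0,0,0,85],[-20,-45,20,0,0,0,85],[-20,-45,0,0,0,0,85],[-20,-45,0,0,0,0,85],[-15,-40,0,0,0,0,85],[-10,-30,0,0,0,0,85],[0,-10,0,0,0,0,85],[0,0,0,0,0,0,85],[0,0,0,0,0,0,85],[0,0,0,0,0,0,85]]'
python3 - <<'E'
from h import *
st=ctrl.get_state(); c=calibration('top'); im=camera('top'); cv2.imwrite('pics/t12.png',im[:,:,::-1]); a=cv2.imread('pics/top0.png')[:,:,::-1].astype(int)
print(st['eef_pos'],st['wrist_force'])
N={'sleeve':(608,-105,46,44),'gear':(619,66.6,37,34),'hex':(456,276.5,40,38),'bar':(631.4,247,60,34)}
hsv=cv2.cvtColor(im,cv2.COLOR_RGB2HSV); m=((hsv[...,2]>150)&(hsv[...,1]<50)).astype(np.uint8)
n,l,s,ce=cv2.connectedComponentsWithStats(m)
for k,(x,y,r,h) in N.items():
    u=pix([[x,y,h+4]],c)[0]
    for i in range(1,n):
        if s[i,4]>25 and np.hypot(*(ce[i]-pix([[x,y,12]],c)[0]))<25: 
            K=max(cv2.findContours((l==i).astype(np.uint8),cv2.RETR_EXTERNAL,cv2.CHAIN_APPROX_NONE)[0],key=len)
            for z in (12,h+4): q=cv2.minAreaRect(ray(K.reshape(-1,2),c,z)[:,:2].astype(np.float32)); print(k,'z',z,np.round([*q[0],*q[1],q[2]],1))
d=np.abs(im.astype(int)-a).max(2)
for nm,b in (('brush',(155,195,180,255)),('bottle top',(485,512,178,205)),('purple/turq',(405,462,135,158)),('purple',(436,462,160,215))): print(nm,(d[b[2]:b[3],b[0]:b[1]]>60).sum())
E
```

```text
time: 35.15
eef_pos: [526.6, 1.9, 187.0]
eef_rot: [3.14, -0.001, 2.34]
wrist_force: [0.1, 0.5, -0.1]
opening: 84.9
grasp_force: 0.0
[526.57923798   1.87283998 187.00560685] [ 0.06169005  0.46879824 -0.12287454]
sleeve z 12 [ 609.9 -114.    91.9   72.6   12.7]
sleeve z 48 [ 604.2 -110.8   89.4   70.6   12.7]
gear z 12 [6.038e+02 7.680e+01 1.019e+02 5.350e+01 6.000e-01]
gear z 38 [599.8  75.4  99.9  52.4   0.6]
hex z 12 [455.1 275.9  78.1  87.   55.5]
hex z 42 [453.9 269.8  76.3  85.1  55.5]
bar z 12 [631.4 246.9  63.7 118.5  44. ]
bar z 38 [626.8 242.2  62.4 116.2  44. ]
brush 0
bottle top 33
purple/turq 0
purple 17
```

```bash
python3 -c "
from cell import ctrl
print(ctrl.hand_in())"
```

```text
the job is handed in; nothing more can be done
None
```

The job is handed in at about 35 s: all four parts were lowered upright into their own nests and released; the sleeve, gear and bar were seen or measured seated afterwards, the nut's seating rests on touch only, and the bar sits level but about 3 mm above the listed floor height, for a reason I didn't find.

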